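Chock a row of sample tubes on a laboratory rocker with its clamp bar

ROBOT

A 6-joint arm with a two-finger parallel gripper is mounted at the origin on the work surface. World frame = base frame: x ahead of the robot, y to its left, z up, the work surface at z = 0. Lengths are in m, angles in rad, forces in N, time in s.
With the tool pointing down it reaches from about 0.225 to 0.875 m from the base axis. Payload 3.4 kg.
Tool frame: the origin (TCP) lies between the finger pads; the fingertips stand 11 mm ahead of it and the grasp point (between the pads) lies 8 mm behind it (tips_ahead is the distance from the TCP to the fingertips, in m); z points along the fingers, x is the direction in which the jaws open and shut, and the axes are right-handed (so a half turn about z gives the same grasp; the last joint's range is limited). The gripper opens to 85 mm and grips with 20 to 120 N. Pads are 22 mm wide; open, the fingers measure 114 mm over their backs; the gripper's body (76 mm by 85 mm) begins 54 mm behind the grasp point. The pads swing forward as they close: fully open they stand 13 mm farther back than shut.
Start: joints at [1.088, 0.276, 1.505, -0, 1.361, -0.121], TCP at [0.204, 0.538, 0.242] pointing down, gripper open.
Joint ranges: [-2.89, 2.89], [-0.75, 2.08], [0.22, 2.7], [-1.18, 4.32], [0.11, 2.71], [-2.7, 2.7]. Speed limits (rad/s): [2.57, 2.57, 3.14, 3.14, 3.14, 3.14].

INTERFACE

Orientations are given as a unit quaternion [w, x, y, z].
In Python, from rig import get_state, get_image, sign_off, masks_of, tips_ahead gives the robot as it stands.
- The arm moves only by the tool play_rows, never from a script. Its argument "series" is a list of rows, each an object of numbers: "fingers": the closure, from -1 (fully open) to 1 (shut); "dx", "dy", "dz": the shift along the world's x, y, z in mm; "turn": the turn about the world's z in rad. A call has 1 to 20 rows; each row shifts and turns the pose as measured when the row begins; what a row does not reach is not made up. A row lasts 1/12 s, in which the tool goes at most 41.7 mm and 7.16 degrees, less where a joint would pass 70% of its speed; a pose out of reach is approached as far as the arm can. A call with a gripper value outside its range is refused whole. The fingers move at their own pace and stop on an object; "squeeze" is the grip in N (left out, the last holds). Time passes only in rows, so rows that do not move let the fingers close. It gives the time, the measured TCP pose, the force and the opening at its end, in the units of the state.
- get_state(): the state, without advancing time (a new reading comes with each control period).
- get_image(name): name is "scene" or "top" or "wrist"; returns a dict with "pixels" (420x560x3 uint8, red, green, blue), "vfov" (degrees; the focal length in pixels is half the picture's height over the tangent of half this angle, whatever the lens; pixels are square), "cx", "cy" (the principal point, pixels), "rvec" (rotation vector, rad) and "tvec" (3), from world to camera coordinates, as OpenCV has them; the wrist camera has in their place "hand_eye" (4x4, takes a point from camera to tool coordinates, whose origin is the TCP and whose axes are the tool frame's). Camera axes: x right, y down, z forward; pixel columns grow to the right and rows downward; lengths in m; the calibration is good to about 2 mm. A picture is of the moment at which its call begins: read the wrist's pose just before it. There is no depth.
- sign_off(): hands the job in, once; it reports no verdict.
Trained networks look in a picture, given as the dict that the camera call returned (one of the last four; its "shot" number tells which), for a name from the list of things; names that differ only in an ending like _2 or _b are one class to them, and where a whole thing is asked for, a point or a joint stands for the part that bears it (a point fixed in the world has none). Each returns a list of dicts, best first, with "p" (0 to 1); they miss things now and then, are a little off and sometimes report something else, mostly with a low value. They report only what shows in the picture. A call takes as long as a camera call. They do not tell look-alikes from the thing itself.
- masks_of(picture, label): "region" (420x560 bool, what is visible of it) and "xy" ([column, row] in pixels, amid what is visible of it).
The state is a dict: "clock": time; "qpos": joint angles; "qd": joint speeds; "effort": joint torques, N m; "position": TCP position; "ee_rot": TCP orientation; "contact_force": force on the tool from outside, world axes, zero at the start; "moment": the same for the moment, N m; "width": finger opening in m.
Only numpy, scipy, OpenCV 4.12 (cv2) and the standard library are available. Lean on these libraries where they do the work, as an engineer would, in place of code of your own. Each camera call takes 0.05 s, during which the arm holds its last target. There are 200 camera calls.

TASK

Take the sample tube that lies in the tray and lay it on its side on the rocker's mat, alongside the other two and between the two bars; set it down, do not drop it. Loosen the wing knob, slide the clamp bar up until all three tubes lie snug in a row against the fixed bar with no gaps to roll in, and screw the knob firmly tight again. Leave the other things on the bench where they are.

Things in the scene. Friction and masses are not known exactly. Their poses are not given: they have to be found in the camera images.
- rocker: Laboratory rocker, switched off and parked level: white housing on rubber feet carrying an aluminium platform 300 x 360 mm. It is fixed to the bench. Origin at the centre of its underside on the bench; x runs away from the control panel, across the platform, z up; y runs along the two slotted side rails towards the fixed bar. The rails lie at x = -135 mm and +135 mm (22 mm wide, tops 133 mm above the bench). The space between the rails is a dark ribbed rubber mat.
- mat_mid (a point): Middle of the mat's top face (level, 124 mm above the bench); axes as the rocker's. The mat reaches 123 mm either way along x and 176 mm either way along y.
- rest_bar (a point): Middle of the fixed end bar: a light-grey rubber-sleeved rod of 16 mm diameter lying along the rocker's x, its centre 17.5 mm above the mat and 160 mm from the mat's middle along +y. The row of tubes is to rest against it.
- bar_mid (a point): Middle of the sliding clamp bar: a like rod, parallel to the fixed bar, 17.5 mm above the mat, carried at both ends by grey shoes (30 x 36 mm, tops 150 mm above the bench) on the side rails; axes as the rocker's.
- bar (a joint): Travel of the clamp bar along the rails in m: 0 with its centre 160 mm from the mat's middle on the -y side, growing towards the fixed bar (+y), range 0 to 0.28. With three tubes lying snug between the bars it reads 0.214. When the clamp is free it slides with 2 to 4 N; when the clamp is tight it does not give to 40 N.
- knob_grip (a point): Middle of the grip of the red wing knob that clamps the bar, on the knob's upright axis, above the bar's shoe at the rocker's x = -135 mm; it travels with the bar. The wing is a flat upright blade 54 mm long, 12 mm thick and 26 mm high, with a thin white line along its top. The point is 176 mm above the bench; the blade's top is 11 mm above the point, its bottom 15 mm below, and the shoe's top 26 mm below. The point's x axis runs along the blade, z up.
- knob (a joint): Angle of the wing knob in rad, growing as it is turned clockwise seen from above, which tightens: 0 is fully slack, 1.5 the end of the thread. The clamp grips the rail from 0.7 up (free below that) and holds firmly from 1.0 up. It is tight at the start; it stays where it is left and takes about 0.15 to 0.25 N m to turn. Blade direction: at reading v the blade is turned (1.2 - v) rad counter-clockwise from the rocker's x.
- tray_a: Blue-grey open tray on the bench, 180 x 260 x 22 mm with 4 mm walls and floor, fixed; it holds the third tube and a small dish. Origin at the centre of its underside, x along its short side, y along its long side.
- tube_a_center (a point): Centre of a sealed sample tube, a plain cylinder 30 mm in diameter and 100 mm long with orange contents and a flush blue cap, about 45 g; nearest the fixed bar, lying loose on the mat. x runs along the tube towards the cap; y and z turn with it as it rolls.
- tube_b_center (a point): Centre of a sealed sample tube, a plain cylinder 30 mm in diameter and 100 mm long with orange contents and a flush blue cap, about 45 g; next to it, lying loose on the mat. x runs along the tube towards the cap; y and z turn with it as it rolls.
- tube_c_center (a point): Centre of a sealed sample tube, a plain cylinder 30 mm in diameter and 100 mm long with orange contents and a flush blue cap, about 45 g; the third one, lying in the tray on the bench, to be added to the row. x runs along the tube towards the cap; y and z turn with it as it rolls.
- tube_c: The same third tube as a body; its origin is the same point.
- dish_small: Closed Petri dish 55 mm across, 14 mm high, in the tray beside the third tube; a bystander. Origin at the centre of its underside.
- dish_large: Closed Petri dish 90 mm across, 16 mm high, in the other tray; a bystander. Origin at the centre of its underside.
- media_bottle: Glass bottle with blue cap, 68 mm across, 140 mm high; a bystander. Origin at the centre of its underside.
- well_plate: Clear 24-well plate with orange wells, 128 x 86 x 20 mm; a bystander. Origin at the centre of its underside.
- beaker: Small glass beaker, 68 mm across, 85 mm high, in the other tray; a bystander. Origin at the centre of its underside.
- lens_cap: Black camera lens cap, 62 mm across, 9 mm high; a bystander. Origin at the centre of its underside.
Not all that is in view belongs to the job. Leave any purple look-alike of the tube_c alone.

How it is judged:
On the way, in this order (a step that is already met when the one before it is completed fails the run):
1. the clamp is freed: the wing knob is turned back to where the bar can slide (below 0.6 rad) (value of joint knob below 0.6 rad), for 0.1 s.
2. the bar is slid up so that the three tubes lie snug between the two bars (value of joint bar between 0.208 and 0.222 m and y of tube_a_center in the frame of bar_mid between 0.015 and 0.105 m and z of tube_a_center in the frame of mat_mid between 0.009 and 0.021 m and y of tube_b_center in the frame of bar_mid between 0.015 and 0.105 m and z of tube_b_center in the frame of mat_mid between 0.009 and 0.021 m and y of tube_c_center in the frame of bar_mid between 0.015 and 0.105 m and z of tube_c_center in the frame of mat_mid between 0.009 and 0.021 m), for 0.2 s.
At the end, for the whole second after the job is handed in: All three tubes lie on the mat between the two bars; the clamp bar stands against the row with no more than 6 mm of slack in all (joint bar between 0.208 and 0.222) and the wing knob is tight (1.0 rad or more) (all of step 2 and value of joint knob above 1 rad and velocity of joint bar between -0.01 and 0.01 m/s); the robot touches nothing.
It fails at once if the third tube is let go more than 25 mm above where it lies on the mat (dropped) (z of tube_c_center in the frame of mat_mid above 0.04 m and contact force between the fingers and tube_c below 0.01 N).
It fails at once if a bystander (dish, bottle, well plate, beaker, lens cap) is moved more than 30 mm (distance of any of dish_small, dish_large, media_bottle, well_plate, beaker, lens_cap from where it was at the start of the episode above 0.03 m).
It also fails if it takes over 54 s, if anything falls off the work surface, if the arm or the gripper's body presses on something with over 40 N, if the wrist force passes 120 N, or if a joint passes its speed limit or range.

## Working session

There is one attempt and no reset: what is moved stays moved. The work goes in short steps, Python scripts to look and compute and a tool call to move; the robot and the scene stay as the last step left them, time stands still between calls to the robot, and variables do not carry over. Pictures are saved under pics/ and viewed, about 8 in all and at most 12, crops included, and the job is handed in when it is done.

Besides the shell and the picture viewer there is one more tool, called as a command line: name --argument value ..., lists and objects as JSON in quotes. play_rows: Moves the arm, as the interface text tells. Its arguments: {"type":"object","properties":{"series":{"type":"array"},"squeeze":{"type":"number"}},"required":["series"]}

```bash
ls; mkdir -p pics
cat > h.py <<'E'
import numpy as np, cv2
from scipy.spatial.transform import Rotation as R
from rig import *
def K(p):
    f=p["pixels"].shape[0]/2/np.tan(np.radians(p["vfov"])/2); return f
def pose(p,st=None):
    # returns Rwc (cam->world), origin
    if "hand_eye" in p:
        H=np.array(p["hand_eye"]); q=np.array(st["ee_rot"]); Rt=R.from_quat(q[[1,2,3,0]]).as_matrix()
        return Rt@H[:3,:3], Rt@H[:3,3]+np.array(st["position"])
    Rm=cv2.Rodrigues(np.array(p["rvec"],float))[0]; return Rm.T, -Rm.T@np.array(p["tvec"],float).ravel()
def px2w(p,uv,z,st=None):
    Rw,o=pose(p,st); f=K(p); uv=np.atleast_2d(np.asarray(uv,float))
    d=np.c_[(uv[:,0]-p["cx"])/f,(uv[:,1]-p["cy"])/f,np.ones(len(uv))]@Rw.T
    return o+d*((z-o[2])/d[:,2])[:,None]
def w2px(p,P,st=None):
    Rw,o=pose(p,st); c=(np.atleast_2d(P)-o)@Rw; f=K(p)
    return np.c_[c[:,0]/c[:,2]*f+p["cx"],c[:,1]/c[:,2]*f+p["cy"]]
def save(p,n): cv2.imwrite("pics/"+n,p["pixels"][:,:,::-1])
E
python3 - <<'E'
from h import *
s=get_state(); print(s)
for n in("scene","top"):
    p=get_image(n); save(p,n+"0.png"); print(n,pose(p)[1],p["vfov"])
    for l in("rocker","knob","tube_c","tray_a","dish_small","bar"):
        print(l,[(round(m["p"],2),np.round(m["xy"]),int(m["region"].sum())) for m in masks_of(p,l)][:5])
E
```

```text
pics
{'clock': 0.0, 'qpos': array([ 1.08797159e+00,  2.76606002e-01,  1.50609955e+00, -5.16417954e-06,
        1.36072948e+00, -1.21023050e-01]), 'qd': array([ 6.66935538e-04,  1.02127605e-03, -6.24631154e-05,  8.92783819e-04,
        2.01891119e-04, -1.32976767e-03]), 'effort': array([-1.62077620e-03, -4.16777337e+01, -2.45801443e+01, -2.15988684e-04,
        1.09177074e-02,  2.28802001e-06]), 'position': array([0.20331153, 0.53732028, 0.24144681]), 'ee_rot': array([ 4.30459106e-04,  8.22787243e-01,  5.68348753e-01, -8.14436383e-04]), 'contact_force': array([ 0.37738099, -0.16557231, -0.61061569]), 'moment': array([0.08057197, 0.04172931, 0.01086192]), 'width': 0.08559500879392132}
scene [1.6067714  0.24295546 1.01021479] 56.24263105123637
rocker [(0.82, array([336., 242.]), 8365)]
knob [(0.51, array([322., 190.]), 46)]
tube_c [(0.46, array([264., 235.]), 175), (0.38, array([196., 242.]), 2533)]
tray_a [(0.67, array([197., 240.]), 2466)]
dish_small [(0.42, array([177., 239.]), 152)]
bar [(0.85, array([307., 220.]), 483)]
top [ 0.30441847 -0.01812044  1.57381047] 43.05729263319725
rocker [(0.76, array([199., 194.]), 12771)]
knob [(0.57, array([223., 240.]), 110)]
tube_c [(0.79, array([326., 125.]), 310), (0.75, array([357., 194.]), 357), (0.7, array([288., 209.]), 376)]
tray_a [(0.62, array([372., 186.]), 5070)]
dish_small [(0.76, array([398., 185.]), 247), (0.53, array([199., 196.]), 12843)]
bar [(0.98, array([230., 197.]), 910)]
```

View pics/scene0.png

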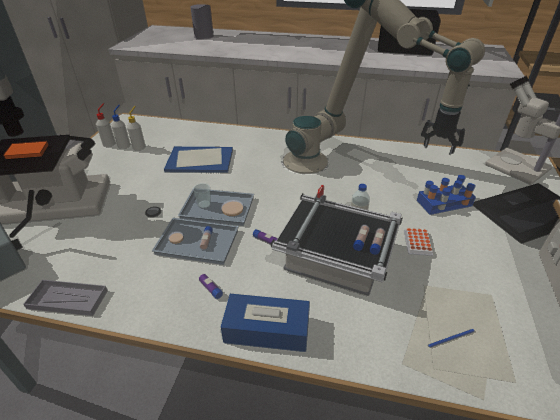

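```bash
python3 -c "
import cv2
i=cv2.imread('pics/top0.png')[70:330,100:460]
cv2.imwrite('pics/top0c.png',cv2.resize(i,(792,572),interpolation=cv2.INTER_CUBIC))"
```

```text
(no output)
```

View pics/top0c.png

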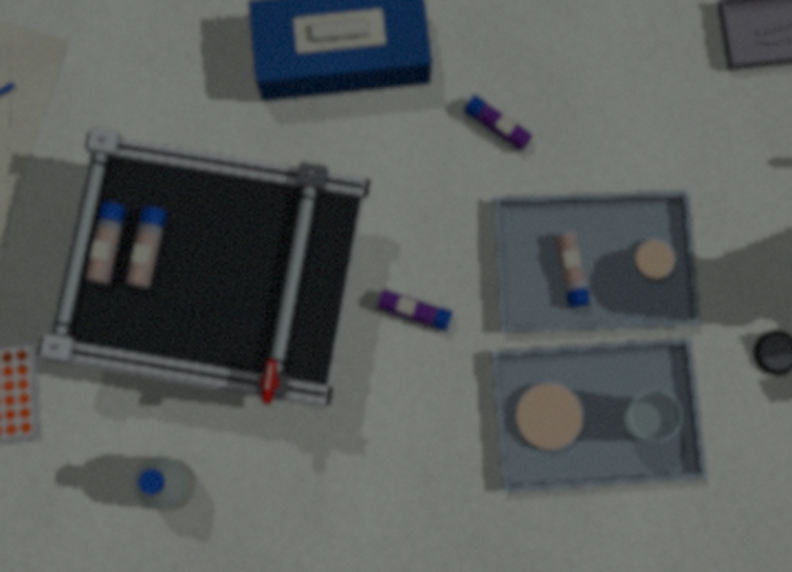

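The scene view shows the rocker in the middle, with tubes a and b near the fixed bar, and the red knob on the robot side. The orange tube is in the left tray at about (360,192) in the full top image. Two purple look-alikes lie between the rocker and the trays.

Run:
```python
from h import *
p=get_image("top")
c=lambda u,v:(100+u/2.2,70+v/2.2)
for n,uv,z in [("fix far",c(103,140),.15),("fix near",c(57,347),.15),("shoe far",c(313,175),.15),("knob",c(270,381),.187),("rail far end",c(366,187),.133),("rail near end",c(328,395),.133),("tubeA cap",c(113,205),.139),("A end",c(99,281),.139),("B cap",c(153,210),.139),("B end",c(140,284),.139),("C cap",c(579,303),.019),("C end",c(567,236),.019),("bottle",c(150,482),.14),("dish_small",c(655,258),.018)]:
    print(n,np.round(px2w(p,uv,z)[0],4))
fx=[]
for l in("tube_c","knob","bar"):
  for m in masks_of(p,l):
    ys,xs=np.nonzero(m["region"]); z={"tube_c":.139 if xs.mean()<330 and False else .019,"knob":.187,"bar":.1415}[l]
    if l=="tube_c" and xs.mean()<340: z=.139
    r=cv2.minAreaRect(np.c_[xs,ys].astype(np.float32)); b=cv2.boxPoints(r)
    e=sorted([(np.linalg.norm(b[i]-b[(i+1)%4]),i) for i in range(4)])
    ms=[(b[i]+b[(i+1)%4])/2 for _,i in e[:2]]
    print(l,round(m["p"],2),m["xy"],np.round(px2w(p,m["xy"],z),4),"ends",np.round(px2w(p,ms,z),4).tolist(), r[1])
```

```text
fix far [0.7749 0.3479 0.15  ]
fix near [0.5101 0.3952 0.15  ]
shoe far [0.7263 0.081  0.15  ]
knob [0.4617 0.1288 0.187 ]
rail far end [0.7148 0.0147 0.133 ]
rail near end [0.4499 0.0627 0.133 ]
tubeA cap [0.6926 0.335  0.139 ]
A end [0.5946 0.3492 0.139 ]
B cap [0.6856 0.2841 0.139 ]
B end [0.5903 0.2977 0.139 ]
C cap [ 0.5828 -0.2691  0.019 ]
C end [ 0.6756 -0.2562  0.019 ]
bottle [0.3453 0.2781 0.14  ]
dish_small [ 0.6441 -0.3745  0.018 ]
tube_c 0.67 [327.7, 123.3] [[ 0.8039 -0.1587  0.139 ]] ends [[0.827, -0.1147, 0.139], [0.7714, -0.192, 0.139]] (33.559364318847656, 9.429903030395508)
tube_c 0.61 [288.9, 209.1] [[ 0.5593 -0.0465  0.139 ]] ends [[0.5698, -0.0026, 0.139], [0.5424, -0.0847, 0.139]] (31.61980628967285, 8.533016204833984)
tube_c 0.55 [357.1, 193.0] [[ 0.6276 -0.2526  0.019 ]] ends [[0.6829, -0.2524, 0.019], [0.5808, -0.2687, 0.019]] (34.12420654296875, 10.198040008544922)
knob 0.68 [223.2, 240.6] [[0.4685 0.1276 0.187 ]] ends [[0.4886, 0.1309, 0.187], [0.4386, 0.1304, 0.187]] (19.0, 6.0)
bar 0.57 [229.4, 200.0] [[0.5857 0.1164 0.1415]] ends [[0.7465, 0.0815, 0.1415], [0.4425, 0.1354, 0.1415]] (13.883068084716797, 110.63453674316406)
```

play_rows --series '[{"dx": 19, "dy": -36, "turn": 0.026, "fingers": -1}, {"dx": 19, "dy": -36, "turn": 0.026}, {"dx": 19, "dy": -36, "turn": 0.026}, {"dx": 19, "dy": -36, "turn": 0.026}, {"dx": 19, "dy": -36, "turn": 0.026}, {"dx": 19, "dy": -36, "turn": 0.026}, {"dx": 19, "dy": -36, "turn": 0.026}, {"dx": 19, "dy": -36, "turn": 0.026}, {"dx": 19, "dy": -36, "turn": 0.026}, {"dx": 19, "dy": -36, "turn": 0.026}, {"dx": 19, "dy": -36, "turn": 0.026}, {"dx": 19, "dy": -36, "turn": 0.026}, {"dx": 19, "dy": -36, "turn": 0.026}, {"dx": 19, "dy": -36, "turn": 0.026}, {"dx": 19, "dy": -36, "turn": 0.026}, {"dx": 19, "dy": -36, "turn": 0.026}, {"dx": 19, "dy": -36, "turn": 0.026}, {"dx": 19, "dy": -36, "turn": 0.026}, {"dx": 19, "dy": -36, "turn": 0.026}, {"dx": 19, "dy": -36, "turn": 0.026}]'

```text
invalid input at $.series[0]: expected keys fingers, dx, dy, dz, turn
```

play_rows --series '[{"dx": 20, "dy": -36, "dz": 0, "turn": 0.026, "fingers": -1}, {"dx": 20, "dy": -36, "dz": 0, "turn": 0.026, "fingers": -1}, {"dx": 20, "dy": -36, "dz": 0, "turn": 0.026, "fingers": -1}, {"dx": 20, "dy": -36, "dz": 0, "turn": 0.026, "fingers": -1}, {"dx": 20, "dy": -36, "dz": 0, "turn": 0.026, "fingers": -1}, {"dx": 20, "dy": -36, "dz": 0, "turn": 0.026, "fingers": -1}, {"dx": 20, "dy": -36, "dz": 0, "turn": 0.026, "fingers": -1}, {"dx": 20, "dy": -36, "dz": 0, "turn": 0.026, "fingers": -1}, {"dx": 20, "dy": -36, "dz": 0, "turn": 0.026, "fingers": -1}, {"dx": 20, "dy": -36, "dz": 0, "turn": 0.026, "fingers": -1}, {"dx": 20, "dy": -36, "dz": 0, "turn": 0.026, "fingers": -1}, {"dx": 20, "dy": -36, "dz": 0, "turn": 0.026, "fingers": -1}, {"dx": 20, "dy": -36, "dz": 0, "turn": 0.026, "fingers": -1}, {"dx": 20, "dy": -36, "dz": 0, "turn": 0.026, "fingers": -1}, {"dx": 20, "dy": -36, "dz": 0, "turn": 0.026, "fingers": -1}, {"dx": 20, "dy": -36, "dz": 0, "turn": 0.026, "fingers": -1}, {"dx": 20, "dy": -36, "dz": 0, "turn": 0.026, "fingers": -1}, {"dx": 20, "dy": -36, "dz": 0, "turn": 0.026, "fingers": -1}]'

```text
clock: 2.4
position: [0.5605, -0.1166, 0.2452]
ee_rot: [-0.001, 0.655, 0.756, 0.006]
contact_force: [0.9, 0.4, 0.4]
width: 0.0853
```

play_rows --series '[{"dx": 16, "dy": -34, "dz": -5, "turn": 0, "fingers": -1}, {"dx": 16, "dy": -34, "dz": -5, "turn": 0, "fingers": -1}, {"dx": 16, "dy": -34, "dz": -5, "turn": 0, "fingers": -1}, {"dx": 16, "dy": -34, "dz": -5, "turn": 0, "fingers": -1}, {"dx": 0, "dy": 0, "dz": 0, "turn": 0, "fingers": -1}, {"dx": 0, "dy": 0, "dz": 0, "turn": 0, "fingers": -1}]'

```text
clock: 2.9
position: [0.6305, -0.2704, 0.222]
ee_rot: [0.002, 0.658, 0.753, 0.006]
contact_force: [-1.2, 0.7, 0.3]
width: 0.0857
```

```bash
cat >> h.py <<'E'
def ends(region,p,z,st=None):
    ys,xs=np.nonzero(region); b=cv2.boxPoints(cv2.minAreaRect(np.c_[xs,ys].astype(np.float32)))
    W=px2w(p,b,z,st)
    e=sorted([(np.linalg.norm(W[i]-W[(i+1)%4]),i) for i in range(4)])
    ms=np.array([(W[i]+W[(i+1)%4])/2 for _,i in e[:2]]); d=ms[1]-ms[0]
    return ms.mean(0), np.arctan2(d[1],d[0])%np.pi, e[0][0], e[2][0]
def yaw(s): q=s["ee_rot"]; return 2*np.arctan2(q[2],q[1])
E
python3 - <<'E'
from h import *
s=get_state(); p=get_image("wrist"); save(p,"w1.png"); print(s["position"],yaw(s),tips_ahead, pose(p,s)[1])
for m in masks_of(p,"tube_c"): print(m["p"],m["xy"],ends(m["region"],p,.022,s))
E
```

```text
[ 0.63048903 -0.27035968  0.22200841] 1.706103148169408 0.011 [ 0.54877995 -0.28176818  0.35241849]
0.79 [525.8, 152.8] (array([ 0.57248616, -0.06121539,  0.022     ]), np.float64(1.2467316852453385), np.float64(0.030150195541399562), np.float64(0.09235650289794872))
0.57 [350.4, 374.7] (array([ 0.83544722, -0.16766443,  0.022     ]), np.float64(0.9385071475211137), np.float64(0.033955409815008206), np.float64(0.11449999498222817))
```

View pics/w1.png

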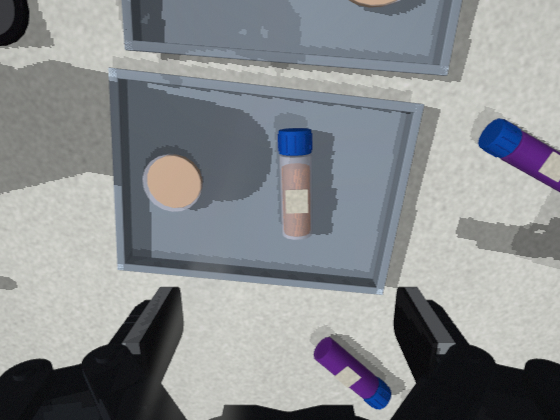

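The wrist view shows tube c from the cap end at (295,129) to the foot at (297,238), with the small dish at (173,182). The detector found only the purple tubes, so I'm measuring tube c by hand.

Run:
```python
from h import *
s=get_state(); p=get_image("wrist")
for z in(.019,.022): print(px2w(p,[(295,130),(297,238),(281,180),(313,180),(173,182)],z,s).round(4).tolist())
Rw,o=pose(p,s); print(Rw[:,2])
W=px2w(p,[(295,130),(297,238)],.019,s); d=W[0]-W[1];print(np.arctan2(d[1],d[0])+np.pi, np.linalg.norm(d), W.mean(0))
```

```text
[[0.5808, -0.2684, 0.019], [0.6826, -0.2518, 0.019], [0.6273, -0.2748, 0.019], [0.6233, -0.2454, 0.019], [0.6427, -0.3735, 0.019]]
[[0.5805, -0.2685, 0.022], [0.6814, -0.252, 0.022], [0.6266, -0.2748, 0.022], [0.6227, -0.2457, 0.022], [0.6418, -0.3727, 0.022]]
[ 0.32179227  0.04878423 -0.94555266]
0.16150287040450273 0.10317457259473804 [ 0.63169623 -0.260062    0.019     ]
```

play_rows --series '[{"dx": 0, "dy": 10, "dz": -30, "turn": 0.02, "fingers": -1}, {"dx": 0, "dy": 0, "dz": -36, "turn": 0, "fingers": -1}, {"dx": 0, "dy": 0, "dz": -36, "turn": 0, "fingers": -1}, {"dx": 0, "dy": 0, "dz": -36, "turn": 0, "fingers": -1}, {"dx": 0, "dy": 0, "dz": -20, "turn": 0, "fingers": -1}, {"dx": 0, "dy": 0, "dz": 0, "turn": 0, "fingers": -1}]'

```text
clock: 3.55
position: [0.63, -0.2485, 0.0697]
ee_rot: [0.009, 0.645, 0.764, 0.009]
contact_force: [-0.6, 0.1, -0.8]
width: 0.0854
```

play_rows --series '[{"dx": 0, "dy": -8, "dz": -25, "turn": -0.01, "fingers": -1}, {"dx": 0, "dy": -2, "dz": -18, "turn": 0, "fingers": -1}, {"dx": 0, "dy": 0, "dz": -3, "turn": 0, "fingers": -1}, {"dx": 0, "dy": 0, "dz": 0, "turn": 0, "fingers": -1}]'

```text
clock: 3.88
position: [0.6317, -0.2539, 0.029]
ee_rot: [0.012, 0.647, 0.762, 0.01]
contact_force: [1.1, 0.8, 0.4]
width: 0.0854
```

play_rows --series '[{"dx": 0, "dy": -6, "dz": -8, "turn": 0, "fingers": -1}, {"dx": 0, "dy": 0, "dz": -2, "turn": 0, "fingers": 0}, {"dx": 0, "dy": 0, "dz": 0, "turn": 0, "fingers": 1}, {"dx": 0, "dy": 0, "dz": 0, "turn": 0, "fingers": 1}, {"dx": 0, "dy": 0, "dz": 0, "turn": 0, "fingers": 1}, {"dx": 0, "dy": 0, "dz": 0, "turn": 0, "fingers": 1}, {"dx": 0, "dy": 0, "dz": 0, "turn": 0, "fingers": 1}]' --squeeze 30

```text
clock: 4.47
position: [0.6362, -0.2611, 0.0274]
ee_rot: [0.018, 0.646, 0.763, 0.011]
contact_force: [0.8, 0.4, 0.0]
width: 0.0286
```

play_rows --series '[{"dx": 0, "dy": 0, "dz": 0, "turn": 0, "fingers": 0}, {"dx": 0, "dy": 0, "dz": 0, "turn": 0, "fingers": -0.2}, {"dx": 0, "dy": 0, "dz": -6, "turn": 0, "fingers": -0.2}, {"dx": 0, "dy": 0, "dz": -6, "turn": 0, "fingers": -0.2}]'

```text
clock: 4.8
position: [0.6373, -0.2617, 0.0166]
ee_rot: [0.02, 0.646, 0.763, 0.012]
contact_force: [0.5, -0.2, -0.2]
width: 0.0509
```

play_rows --series '[{"dx": -3, "dy": 0, "dz": 0, "turn": 0, "fingers": 1}, {"dx": -2, "dy": 0, "dz": 0, "turn": 0, "fingers": 1}, {"dx": 0, "dy": 0, "dz": 0, "turn": 0, "fingers": 1}, {"dx": 0, "dy": 0, "dz": 0, "turn": 0, "fingers": 1}, {"dx": 0, "dy": 0, "dz": 0, "turn": 0, "fingers": 1}]' --squeeze 30

```text
clock: 5.22
position: [0.6316, -0.2605, 0.0153]
ee_rot: [0.019, 0.647, 0.762, 0.013]
contact_force: [0.6, -0.7, 0.3]
width: 0.0287
```

play_rows --series '[{"dx": 0, "dy": 0, "dz": 10, "turn": 0, "fingers": 1}, {"dx": 0, "dy": 0, "dz": 25, "turn": 0, "fingers": 1}, {"dx": 0, "dy": 0, "dz": 36, "turn": 0, "fingers": 1}, {"dx": 0, "dy": 0, "dz": 36, "turn": 0, "fingers": 1}, {"dx": 0, "dy": 0, "dz": 36, "turn": 0, "fingers": 1}, {"dx": 0, "dy": 10, "dz": 36, "turn": -0.02, "fingers": 1}, {"dx": 0, "dy": 25, "dz": 30, "turn": -0.02, "fingers": 1}, {"dx": 0, "dy": 36, "dz": 10, "turn": -0.025, "fingers": 1}, {"dx": 0, "dy": 38, "dz": 0, "turn": -0.025, "fingers": 1}, {"dx": 0, "dy": 38, "dz": 0, "turn": -0.025, "fingers": 1}, {"dx": 0, "dy": 38, "dz": 0, "turn": -0.025, "fingers": 1}, {"dx": 0, "dy": 38, "dz": 0, "turn": -0.025, "fingers": 1}]'

```text
clock: 6.22
position: [0.6242, -0.0378, 0.2488]
ee_rot: [0.02, 0.715, 0.699, 0.01]
contact_force: [1.1, -0.2, -0.5]
width: 0.0292
```

play_rows --series '[{"dx": 0, "dy": 36, "dz": 0, "turn": -0.02, "fingers": 1}, {"dx": -1, "dy": 36, "dz": 0, "turn": -0.025, "fingers": 1}, {"dx": -1, "dy": 36, "dz": 0, "turn": -0.025, "fingers": 1}, {"dx": -1, "dy": 36, "dz": 0, "turn": -0.025, "fingers": 1}, {"dx": -1, "dy": 36, "dz": 0, "turn": -0.025, "fingers": 1}, {"dx": 0, "dy": 20, "dz": 0, "turn": -0.02, "fingers": 1}, {"dx": 0, "dy": 6, "dz": 0, "turn": 0, "fingers": 1}, {"dx": 0, "dy": 0, "dz": 0, "turn": 0, "fingers": 1}]'

```text
clock: 6.88
position: [0.6141, 0.1859, 0.2537]
ee_rot: [0.02, 0.762, 0.647, 0.01]
contact_force: [0.3, -1.1, -0.1]
width: 0.029
```

Run:
```python
from h import *
s=get_state(); p=get_image("wrist"); save(p,"w2.png"); print(s["position"],yaw(s),s["contact_force"])
ms=masks_of(p,"tube_c")
for m in ms: print(m["p"],m["xy"],ends(m["region"],p,.139,s))
for m in masks_of(p,"bar")[:2]: print("bar",m["p"],m["xy"],ends(m["region"],p,.1415,s))
```

```text
[0.61411653 0.18589662 0.25374629] 1.4087428463965879 [ 0.31567245 -1.13349395 -0.11672304]
0.81 [43.1, 166.1] (array([0.55733623, 0.02764942, 0.139     ]), np.float64(1.2534668915444518), np.float64(0.022177761890879482), np.float64(0.05836880517440815))
0.58 [290.8, 280.7] (array([0.69447661, 0.17218971, 0.139     ]), np.float64(2.9792971268708652), np.float64(0.058601533519634756), np.float64(0.21331076627435014))
0.49 [166.0, 145.6] (array([0.59009857, 0.09511262, 0.139     ]), np.float64(2.882445855001861), np.float64(0.04125520438554595), np.float64(0.23854357160795875))
bar 0.56 [166.6, 144.0] (array([0.58989946, 0.09641743, 0.1415    ]), np.float64(2.882683766145687), np.float64(0.041400907130210926), np.float64(0.23685755497406236))
```

View pics/w2.png

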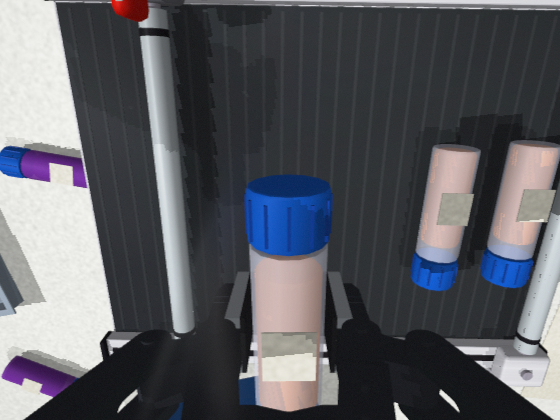

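The wrist view shows the tube held firmly and in line with the rocker, over clear mat between the clamp bar (at column ~165) and tube b (~440). Next I'll lower it.

play_rows --series '[{"dx": 1, "dy": 2, "dz": -25, "turn": 0, "fingers": 1}, {"dx": 1, "dy": 2, "dz": -30, "turn": 0, "fingers": 1}, {"dx": 0, "dy": 0, "dz": -25, "turn": 0, "fingers": 1}, {"dx": 0, "dy": 0, "dz": -12, "turn": 0, "fingers": 1}, {"dx": 0, "dy": 0, "dz": -5, "turn": 0, "fingers": 1}, {"dx": 0, "dy": 0, "dz": 0, "turn": 0, "fingers": 1}]'

```text
clock: 7.53
position: [0.6192, 0.1742, 0.1561]
ee_rot: [0.024, 0.767, 0.641, 0.01]
contact_force: [-0.7, 0.6, 0.1]
width: 0.0289
```

play_rows --series '[{"dx": 0, "dy": 8, "dz": -8, "turn": 0, "fingers": 1}, {"dx": 0, "dy": 0, "dz": -6, "turn": 0, "fingers": 1}, {"dx": 0, "dy": 0, "dz": -3, "turn": 0, "fingers": 1}, {"dx": 0, "dy": 0, "dz": -2, "turn": 0, "fingers": 1}]'

```text
clock: 7.87
position: [0.6219, 0.1802, 0.1388]
ee_rot: [0.026, 0.768, 0.64, 0.013]
contact_force: [0.0, 0.4, -1.0]
width: 0.029
```

play_rows --series '[{"dx": 0, "dy": 0, "dz": -2, "turn": 0, "fingers": 1}, {"dx": 0, "dy": 0, "dz": -2, "turn": 0, "fingers": 1}, {"dx": 0, "dy": 0, "dz": -1, "turn": 0, "fingers": 1}]'

```text
clock: 8.12
position: [0.6226, 0.1805, 0.1352]
ee_rot: [0.026, 0.768, 0.64, 0.014]
contact_force: [-2.3, -0.7, 5.8]
width: 0.0295
```

play_rows --series '[{"dx": 0, "dy": 0, "dz": 0, "turn": 0, "fingers": 0.2}, {"dx": 0, "dy": 0, "dz": 0, "turn": 0, "fingers": -0.1}, {"dx": 0, "dy": 0, "dz": 0, "turn": 0, "fingers": -0.2}, {"dx": 0, "dy": 0, "dz": 10, "turn": 0, "fingers": -0.2}, {"dx": 0, "dy": 0, "dz": 20, "turn": 0, "fingers": -0.2}, {"dx": 0, "dy": 0, "dz": 35, "turn": 0, "fingers": -0.2}, {"dx": -10, "dy": -2, "dz": 36, "turn": 0, "fingers": -0.2}, {"dx": -30, "dy": -10, "dz": 15, "turn": 0, "fingers": -0.2}, {"dx": -35, "dy": -12, "dz": 0, "turn": 0, "fingers": -0.2}, {"dx": -30, "dy": -12, "dz": 0, "turn": 0, "fingers": -0.2}, {"dx": -20, "dy": -10, "dz": 0, "turn": 0, "fingers": -0.2}, {"dx": 0, "dy": 0, "dz": 0, "turn": 0, "fingers": -0.2}, {"dx": 0, "dy": 0, "dz": 0, "turn": 0, "fingers": -0.2}]'

```text
clock: 9.2
position: [0.4945, 0.134, 0.2632]
ee_rot: [0.029, 0.767, 0.641, 0.019]
contact_force: [0.1, -0.1, -0.2]
width: 0.0512
```

Run:
```python
from h import *
s=get_state(); p=get_image("wrist"); save(p,"w3.png"); print(s["position"],yaw(s),s["contact_force"])
for m in masks_of(p,"knob")[:2]: print("knob",m["p"],m["xy"],ends(m["region"],p,.187,s))
t=get_image("top"); save(t,"t3.png")
for m in masks_of(t,"tube_c"): print(m["p"],m["xy"],ends(m["region"],t,.139))
for m in masks_of(t,"knob"): print("top knob",m["p"],m["xy"],ends(m["region"],t,.187))
```

```text
[0.49449917 0.1340201  0.26315066] 1.3913853132820426 [ 0.06878394 -0.05303459 -0.165237  ]
knob 0.65 [273.3, 171.0] (array([0.45999269, 0.13164511, 0.187     ]), np.float64(2.7967191298278364), np.float64(0.019128329825302756), np.float64(0.054224005523010536))
knob 0.6 [372.6, 284.9] (array([0.58134969, 0.17574472, 0.187     ]), np.float64(2.9100295443234487), np.float64(0.022071013558671384), np.float64(0.09525827448662352))
0.74 [324.9, 123.0] (array([ 0.79798202, -0.152551  ,  0.139     ]), np.float64(0.9140060260522445), np.float64(0.02941667125807222), np.float64(0.09358022082047454))
0.69 [206.5, 177.6] (array([0.64877505, 0.17816411, 0.139     ]), np.float64(2.942362873881085), np.float64(0.028660261357465862), np.float64(0.05177164744383474))
0.69 [289.8, 206.4] (array([ 0.55620418, -0.04321302,  0.139     ]), np.float64(1.2353180068535443), np.float64(0.029787389768366944), np.float64(0.09247562427817113))
top knob 0.38 [238.0, 180.7] (array([0.58866283, 0.09671885, 0.187     ]), np.float64(3.0252876029227718), np.float64(0.03735097815168356), np.float64(0.2920474225297132))
top knob 0.24 [207.3, 176.6] (array([0.63844664, 0.17135374, 0.187     ]), np.float64(2.9633378782127378), np.float64(0.03056045085910061), np.float64(0.050909028801706946))
```

View pics/w3.png

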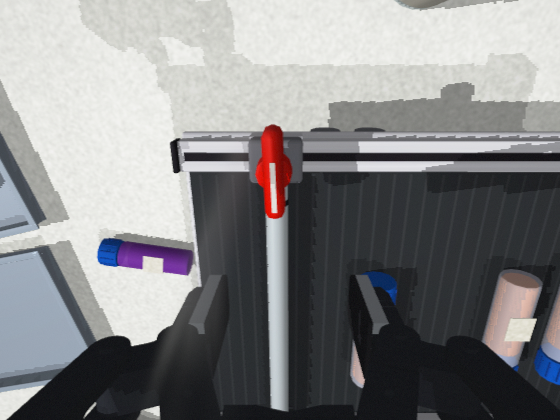

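The wrist view shows the red blade from (273,127) to (276,215), with its hub near (273,172). Tube c lies on the mat.

Run:
```python
from h import *
s=get_state(); p=get_image("wrist")
W=px2w(p,[(272,163),(275,212),(273,127),(276,215)],.187,s); print(W.round(4)); 
for a,b in((0,1),(2,3)): d=W[b]-W[a]; print(np.arctan2(d[1],d[0]),np.linalg.norm(d),(W[a]+W[b])/2)
R_=px2w(p,[(184,149),(545,152)],.133,s); d=R_[1]-R_[0]; print("rail dir",np.arctan2(d[1],d[0])-np.pi/2)
B=px2w(p,[(278,220),(281,400)],.1495,s); d=B[1]-B[0]; print("bar dir",np.arctan2(d[1],d[0]))
h=cv2.cvtColor(p["pixels"],cv2.COLOR_RGB2HSV); m=(p["pixels"][:,:,0]>110)&(p["pixels"][:,:,1]<60)&(p["pixels"][:,:,2]<60)
ys,xs=np.nonzero(m); print(xs.min(),xs.max(),ys.min(),ys.max())
for y in range(125,220,8):
    r=p["pixels"][y,255:295].astype(int); print(y,''.join('R' if a[0]>a[1]+60 else 'W' if a.min()>150 else '.' for a in r))
```

```text
[[0.4548 0.1325 0.187 ]
 [0.4837 0.1286 0.187 ]
 [0.4357 0.1369 0.187 ]
 [0.4856 0.1288 0.187 ]]
-0.13580899998473378 0.02914882273088691 [0.46921845 0.13057362 0.187     ]
-0.1601463334418201 0.05058956382229343 [0.4606403 0.1328489 0.187    ]
rail dir -0.18591521081423545
bar dir -0.1743648277989951
254 289 124 217
125 WWWWWWWWW.RRRRRRRRRRRR..WWWWWWWWWWWWWWWW
133 ......RRRRRRRRRRRRRRRRRRRR..............
141 .....RRRRRRRRRRRRRRRRRRRRRR.............
149 .....RRRRRRRRRRRRRRRRRRRRRR.............
157 ....RRRRRRRRRRRRRRRRRRRRRRRRRRRRR.......
165 RRRRRRRRRRRRRRWWWWWRRRRRRRRRRRRRRRRR....
173 RRRRRRRRRRRRRRWWWWWRRRRRRRRRRRRRRRRR....
181 .RRRRRRRRRRRRRWWWWW.RRRRRRRRRRRRRR......
189 .......RRRRRRRRWWWWWRRRRRRRR............
197 ........RRRRRRRWWWWWRRRRRRRRR...........
205 ........RRRRRRRRWWWWWRRRRRRRR...........
213 ..........RRRRRRRRRRRRRRRRR.............
```

play_rows --series '[{"dx": -28, "dy": -3, "dz": 0, "turn": 0.02, "fingers": -0.2}, {"dx": -6, "dy": 0, "dz": -20, "turn": 0, "fingers": -0.2}, {"dx": 0, "dy": 0, "dz": -20, "turn": 0, "fingers": -0.2}, {"dx": 0, "dy": 0, "dz": -15, "turn": 0, "fingers": -0.2}]'

```text
clock: 9.83
position: [0.4667, 0.1328, 0.2067]
ee_rot: [0.03, 0.76, 0.649, 0.021]
contact_force: [0.1, -0.1, 0.6]
width: 0.0512
```

play_rows --series '[{"dx": -4, "dy": -1, "dz": -20, "turn": 0, "fingers": -0.2}, {"dx": -1, "dy": 0, "dz": -12, "turn": 0, "fingers": -0.2}, {"dx": 0, "dy": 0, "dz": -3, "turn": 0, "fingers": -0.2}]'

```text
clock: 10.08
position: [0.4614, 0.1322, 0.1668]
ee_rot: [0.029, 0.76, 0.649, 0.018]
contact_force: [-0.6, 0.4, -0.2]
width: 0.0513
```

play_rows --series '[{"dx": 0, "dy": 0, "dz": 1, "turn": 0, "fingers": 1}, {"dx": 0, "dy": 0, "dz": 0, "turn": 0, "fingers": 1}, {"dx": 0, "dy": 0, "dz": 0, "turn": 0, "fingers": 1}, {"dx": 0, "dy": 0, "dz": 0, "turn": 0, "fingers": 1}, {"dx": 0, "dy": 0, "dz": 0, "turn": 0, "fingers": 1}]' --squeeze 50

```text
clock: 10.5
position: [0.4616, 0.131, 0.1669]
ee_rot: [0.028, 0.76, 0.65, 0.015]
contact_force: [0.1, 0.1, -5.0]
width: 0.0201
```

play_rows --series '[{"dx": 0, "dy": 0, "dz": 0, "turn": 0, "fingers": 1}]'

```text
clock: 10.58
position: [0.4615, 0.131, 0.1669]
ee_rot: [0.028, 0.76, 0.65, 0.015]
contact_force: [0.5, -1.5, -4.2]
width: 0.0204
```

Run:
```python
from h import *
s=get_state(); p=get_image("wrist"); save(p,"w4.png"); print(s["width"],s["contact_force"],s["moment"],yaw(s))
```

```text
0.020361151819054995 [ 0.54338971 -1.51059317 -4.20366561] [-0.01471224  0.08616507  0.00160968] 1.4152611827052568
```

View pics/w4.png

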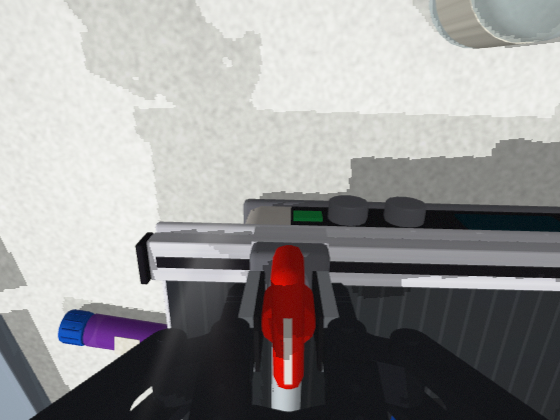

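The pads are closed on the round hub: the opening reads 20 mm and the blade is only 12 mm thick. I'll reopen and grip higher, on the blade.

play_rows --series '[{"dx": 0, "dy": 0, "dz": 0, "turn": 0, "fingers": 0.3}, {"dx": 0, "dy": 0, "dz": 5, "turn": 0, "fingers": 0.3}, {"dx": 0, "dy": 0, "dz": 4, "turn": 0, "fingers": 0.3}, {"dx": 0, "dy": 0, "dz": 0, "turn": 0, "fingers": 1}, {"dx": 0, "dy": 0, "dz": 0, "turn": 0, "fingers": 1}, {"dx": 0, "dy": 0, "dz": 0, "turn": 0, "fingers": 1}, {"dx": 0, "dy": 0, "dz": 0, "turn": 0, "fingers": 1}]' --squeeze 50

```text
clock: 11.22
position: [0.4637, 0.131, 0.1793]
ee_rot: [0.03, 0.759, 0.65, 0.017]
contact_force: [-0.6, -0.1, -1.4]
width: 0.0194
```

play_rows --series '[{"dx": -2, "dy": 0, "dz": 0, "turn": 0.04, "fingers": 1}, {"dx": -1, "dy": 0, "dz": 0, "turn": 0.08, "fingers": 1}, {"dx": 0, "dy": 0, "dz": 0, "turn": 0.1, "fingers": 1}, {"dx": 0, "dy": 0, "dz": 0, "turn": 0.1, "fingers": 1}]' --squeeze 60

```text
clock: 11.55
position: [0.4636, 0.1313, 0.1793]
ee_rot: [0.028, 0.642, 0.766, 0.024]
contact_force: [-1.0, -0.5, -0.6]
width: 0.0193
```

Run:
```python
from h import *
s=get_state(); print(s["width"],s["position"],s["contact_force"],s["moment"],yaw(s),s["qpos"])
```

```text
0.019348253373550128 [0.46355478 0.13126879 0.17928231] [-1.02957654 -0.46678336 -0.6203003 ] [-0.06405599  0.05884291 -0.17381796] 1.747269591806626 [ 0.13847348  0.14651164  1.8473328  -0.01085471  1.07378905 -1.60397358]
```

play_rows --series '[{"dx": 0, "dy": 0, "dz": 0, "turn": 0.1, "fingers": 1}, {"dx": 0, "dy": 0, "dz": 0, "turn": 0.1, "fingers": 1}, {"dx": 0, "dy": 0, "dz": 0, "turn": 0.1, "fingers": 1}, {"dx": 0, "dy": 0, "dz": 0, "turn": 0.1, "fingers": 1}, {"dx": 0, "dy": 0, "dz": 0, "turn": 0.1, "fingers": 1}, {"dx": 0, "dy": 0, "dz": 0, "turn": 0.1, "fingers": 1}]'

```text
clock: 12.05
position: [0.4633, 0.1316, 0.1793]
ee_rot: [0.019, 0.374, 0.927, 0.032]
contact_force: [-0.8, -0.3, -1.2]
width: 0.0189
```

Run:
```python
from h import *
s=get_state(); print(s["width"],s["position"],s["contact_force"],s["moment"],yaw(s),s["qpos"],s["ee_rot"])
p=get_image("wrist"); save(p,"w5.png")
```

```text
0.018859912356314346 [0.46333228 0.13155552 0.17928467] [-0.84532843 -0.25088111 -1.24668942] [-0.0366874   0.14721508 -0.15315496] 2.3754326624874738 [ 0.10289502  0.14754943  1.8460549   0.04439542  1.08441454 -2.29204404] [0.01909661 0.3735159  0.92686495 0.03228866]
```

View pics/w5.png

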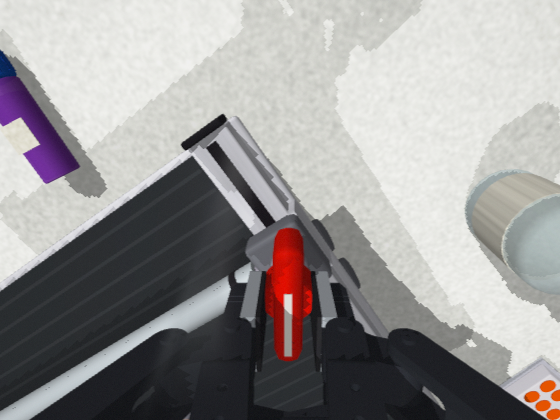

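The blade turned with the gripper by about 0.96 rad, so the knob should read about 0.2. Next I'll slide the bar along rocker +y.

play_rows --series '[{"dx": 1, "dy": 6, "dz": 0, "turn": 0, "fingers": 1}, {"dx": 2, "dy": 10, "dz": 0, "turn": 0, "fingers": 1}, {"dx": 2, "dy": 12, "dz": 0, "turn": 0, "fingers": 1}, {"dx": 2, "dy": 12, "dz": 0, "turn": 0, "fingers": 1}, {"dx": 2, "dy": 12, "dz": 0, "turn": 0, "fingers": 1}, {"dx": 2, "dy": 12, "dz": 0, "turn": 0, "fingers": 1}]'

```text
clock: 12.6
position: [0.4751, 0.1968, 0.1793]
ee_rot: [0.02, 0.378, 0.925, 0.03]
contact_force: [0.5, -2.9, -1.1]
width: 0.0189
```

play_rows --series '[{"dx": 2, "dy": 10, "dz": 0, "turn": 0, "fingers": 1}, {"dx": 2, "dy": 10, "dz": 0, "turn": 0, "fingers": 1}, {"dx": 2, "dy": 10, "dz": 0, "turn": 0, "fingers": 1}, {"dx": 2, "dy": 10, "dz": 0, "turn": 0, "fingers": 1}, {"dx": 2, "dy": 10, "dz": 0, "turn": 0, "fingers": 1}, {"dx": 2, "dy": 10, "dz": 0, "turn": 0, "fingers": 1}, {"dx": 1, "dy": 8, "dz": 0, "turn": 0, "fingers": 1}, {"dx": 1, "dy": 4, "dz": 0, "turn": 0, "fingers": 1}]'

```text
clock: 13.27
position: [0.4899, 0.2791, 0.1793]
ee_rot: [0.02, 0.379, 0.925, 0.03]
contact_force: [-0.9, -2.4, 1.0]
width: 0.0189
```

Run:
```python
from h import *
s=get_state(); print(s["position"],s["contact_force"],yaw(s))
t=get_image("top"); save(t,"t6.png")
i=t["pixels"][110:270,110:270,::-1]; cv2.imwrite("pics/t6c.png",cv2.resize(i,(600,600),interpolation=cv2.INTER_CUBIC))
```

```text
[0.48993851 0.27912959 0.17925732] [-0.94319738 -2.44530725  0.97344143] 2.3642328141203137
```

View pics/t6c.png

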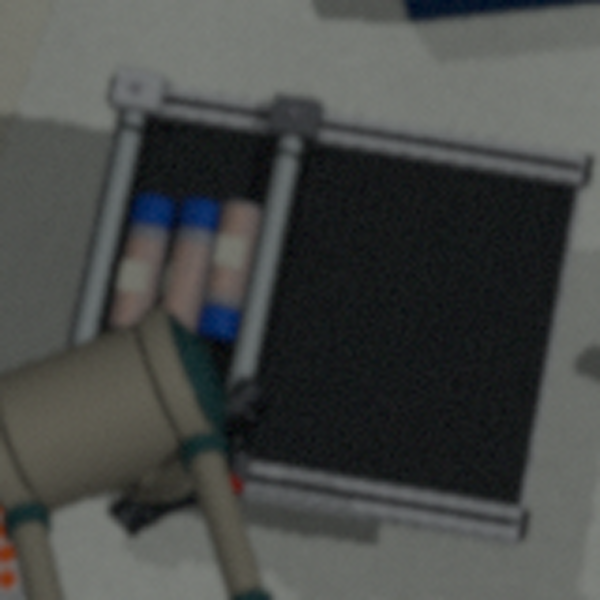

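The top view shows all three tubes upright in the row between the bars, with small gaps left. I'll creep forward until I feel contact.

play_rows --series '[{"dx": 1, "dy": 4, "dz": 0, "turn": 0, "fingers": 1}, {"dx": 0, "dy": 4, "dz": 0, "turn": 0, "fingers": 1}, {"dx": 1, "dy": 3, "dz": 0, "turn": 0, "fingers": 1}]'

```text
clock: 13.57
position: [0.4921, 0.2911, 0.1793]
ee_rot: [0.02, 0.379, 0.925, 0.029]
contact_force: [-1.8, -1.7, 1.7]
width: 0.0189
```

play_rows --series '[{"dx": 0, "dy": 2, "dz": 0, "turn": 0, "fingers": 1}, {"dx": 0, "dy": 2, "dz": 0, "turn": 0, "fingers": 1}]'

```text
clock: 13.73
position: [0.4924, 0.2936, 0.1792]
ee_rot: [0.021, 0.379, 0.925, 0.028]
contact_force: [-0.1, -9.5, 2.0]
width: 0.0189
```

The force jumped to 9.5 N, so the row is snug. Now I'll tighten.

play_rows --series '[{"dx": 0, "dy": 0, "dz": 0, "turn": -0.06, "fingers": 1}, {"dx": 0, "dy": 0, "dz": 0, "turn": -0.1, "fingers": 1}, {"dx": 0, "dy": 0, "dz": 0, "turn": -0.11, "fingers": 1}, {"dx": 0, "dy": 0, "dz": 0, "turn": -0.11, "fingers": 1}, {"dx": 0, "dy": 0, "dz": 0, "turn": -0.11, "fingers": 1}, {"dx": 0, "dy": 0, "dz": 0, "turn": -0.11, "fingers": 1}, {"dx": 0, "dy": 0, "dz": 0, "turn": -0.11, "fingers": 1}, {"dx": 0, "dy": 0, "dz": 0, "turn": -0.11, "fingers": 1}, {"dx": 0, "dy": 0, "dz": 0, "turn": -0.11, "fingers": 1}, {"dx": 0, "dy": 0, "dz": 0, "turn": -0.1, "fingers": 1}]'

```text
clock: 14.57
position: [0.4928, 0.2926, 0.1793]
ee_rot: [0.032, 0.801, 0.597, 0.014]
contact_force: [0.6, -3.4, -0.0]
width: 0.0188
```

Run:
```python
from h import *
s=get_state(); print(s["width"],s["position"],s["contact_force"],s["moment"],yaw(s))
```

```text
0.018778169526383157 [0.49275158 0.29263024 0.17933418] [ 0.62827426 -3.42284371 -0.0070865 ] [-0.21803727  0.0409702   0.18715797] 1.2809175396651498
```

play_rows --series '[{"dx": 0, "dy": 0, "dz": 0, "turn": -0.08, "fingers": 1}, {"dx": 0, "dy": 0, "dz": 0, "turn": 0, "fingers": 1}, {"dx": 0, "dy": 0, "dz": 0, "turn": 0, "fingers": 0.3}, {"dx": 0, "dy": 0, "dz": 0, "turn": 0, "fingers": 0}, {"dx": 0, "dy": 0, "dz": 0, "turn": 0, "fingers": -0.2}, {"dx": 0, "dy": 0, "dz": 15, "turn": 0, "fingers": -0.2}, {"dx": 0, "dy": 0, "dz": 30, "turn": 0, "fingers": -0.2}, {"dx": 0, "dy": 0, "dz": 35, "turn": 0, "fingers": -0.2}, {"dx": 0, "dy": -20, "dz": 30, "turn": 0, "fingers": -0.2}, {"dx": 0, "dy": -35, "dz": 0, "turn": 0, "fingers": -0.2}, {"dx": 0, "dy": -35, "dz": 0, "turn": 0, "fingers": -0.2}, {"dx": 0, "dy": -38, "dz": 0, "turn": 0, "fingers": -0.2}, {"dx": 0, "dy": -38, "dz": 0, "turn": 0, "fingers": -0.2}, {"dx": 0, "dy": -38, "dz": 0, "turn": 0, "fingers": -0.2}, {"dx": 0, "dy": -38, "dz": 0, "turn": 0, "fingers": -0.2}]'

```text
clock: 15.82
position: [0.4939, 0.0531, 0.2976]
ee_rot: [0.031, 0.819, 0.573, 0.023]
contact_force: [0.1, -0.2, 0.6]
width: 0.0512
```

Run:
```python
from h import *
s=get_state(); print(s["position"],s["contact_force"])
t=get_image("top"); save(t,"t7.png")
i=t["pixels"][110:270,110:270,::-1]; cv2.imwrite("pics/t7c.png",cv2.resize(i,(600,600),interpolation=cv2.INTER_CUBIC))
```

```text
[0.49392972 0.05308532 0.29761407] [ 0.08907166 -0.16555264  0.57001603]
```

View pics/t7c.png

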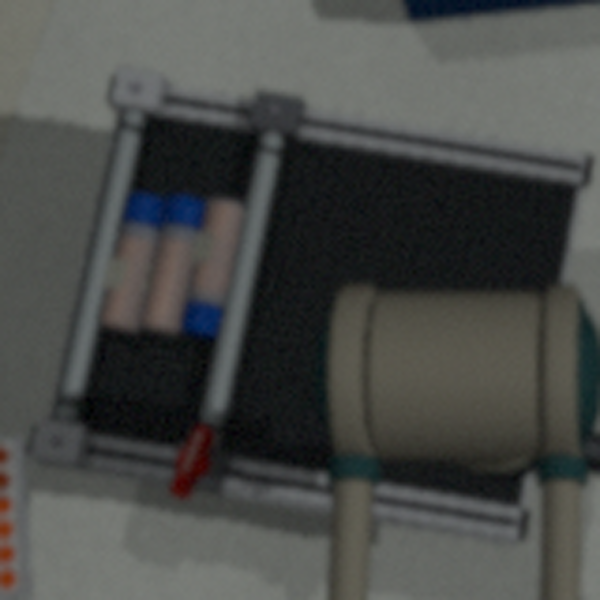

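The top view shows the three tubes touching in a row between the bars. The bar spacing measures about 106 mm, which puts the bar at 0.214. The blade is about 0.18 rad past the bar's direction, so the knob reads about 1.38.

```bash
python3 -c "
from rig import *
print(sign_off())"
```

```text
the job is handed in; nothing more can be done
None
```

The job is done and handed in at about 16 s of the 54 s allowed. I laid tube c on the mat and released it once it was touching. Then I loosened the knob, slid the bar up until the force rose to about 9.5 N, turned the knob tight again and moved the arm clear.

**Last checks:**
- **Row:** the final top view shows all three tubes touching in a row between the bars.
- **Bar:** the spacing between the bars measured about 106 mm in that picture, so the bar reads about 0.214.
- **Knob:** it reads about 1.38 rad from the blade's direction, and 1.3 to 1.4 rad from how far I turned the gripper.
- **Arm:** it stood clear of everything, with the force reading near zero.

**What went wrong or disagreed:**
- The first grips on the tube and the knob had to be redone. The tube grip was too high. The knob grip was on the hub; even after raising it the opening read about 19 mm instead of the blade's 12 mm, but the blade turned with the gripper without slipping.
- The tool tilted by about 4° during the run.
- The detector missed tube c in the wrist view and reported the purple look-alikes instead, so I measured it by hand.
- I did not measure the bystanders again at the end; the arm's path stayed clear of them.

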